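# Gauge two press knobs and reject the one that stops short

## Task

Of the two identical-looking T-handled press knobs on the cork board, one has a sound thread and the other stops short of the seat. Find out which by screwing them gently clockwise onto the thread gauge, never forcing one that has stopped; leave the knob that turns fully home screwed home on the gauge, and put the other one in the yellow reject tray. Leave the other things on the table where they are.

Things in the scene. Friction and masses are not known exactly. Their poses are not given: they have to be found in the camera images.
- gauge: Thread gauge, fixed. Origin: centre of its underside; z up along the thread axis. Blue base 84 x 84 x 18 mm, a yellow dash on it along its +x axis. On it an aluminium disc 54 mm across, its top face (the seat) 30 mm above the origin, then an upright steel stud 29 mm across the thread, ending 48 mm above the origin.
- gauge_seat (a point): Centre of the seat face, on the thread axis, 30 mm above the gauge's origin; axes as the gauge's. Coarse right-hand thread with four starts, beginning on the gauge's +x, +y, -x and -y sides: a knob goes on clockwise seen from above and sinks 5.9 mm per radian (37 mm a turn).
- knob_1: Loose T-handled knob, about 120 g, open end down. Origin: centre of its open lower face; z up, x along the bar. Round black skirt 42 mm across, 30 mm high, bore 31 mm; on top an upright red bar 40 long (x) x 12 thick (y) x 34 mm high. Four lugs in the bore, 6 mm up, on its +x, +y, -x, -y sides run in the thread, so it fits alike after each quarter turn. Exactly one of the two knobs is sound.
- knob_2: The other knob, alike outside (same sizes, origin, axes). A sound one screws down flat on the seat (gap 0) and stops hard; the other stops hard about 3 mm above the seat. The stop is felt as a few newtons of upthrust on a hand that follows the thread down, or as turning resistance; turning on by more than about 0.1 rad past the stop is forcing it (over 60 N between knob and gauge).
- knob_1_foot (a point): Same point as knob_1's origin. Set the knob over the stud with its bar 0.45 rad anticlockwise (from above) of a gauge x or y axis; it then stands 5 to 7 mm above the seat, barely in the thread, and let go it may slide round clockwise a little. Turned clockwise it is caught by the thread within 0.4 rad; an unsound one stops after some 0.7, a sound one is home after some 1.2 rad in all.
- knob_2_foot (a point): Same point as knob_2's origin. To take a knob off, turn it anticlockwise as far as it was turned on, then lift it straight up.
- reject: Yellow open reject tray, fixed, 150 x 190 mm (x, y) and 35 mm high, walls and floor 4 to 5 mm thick. Origin: centre of its underside.
- board: Cork board on which the knobs start, fixed, 130 x 250 x 8 mm. Origin: centre of its underside.
- ink_jar: Bystander: jar, 68 mm across, 75 mm high. Origin: centre of its underside.
- brayer: Bystander: rubber roller 44 mm across and 100 mm wide (along y), wooden handle reaching about 165 mm to its -x. Origin: under the roller.
- lino_block: Bystander: block 100 x 150 x 12 mm. Origin: centre of its underside.
- palette_knife: Bystander: knife lying flat. Origin: its middle, underside.
- wrench: Bystander: wrench lying flat. Origin: its middle, underside.
- baren: Bystander: wooden disc 90 mm across, 18 mm high. Origin: centre of its underside.
- ink_tin: Bystander: steel tin 74 mm across, 60 mm high. Origin: centre of its underside.
Things that resemble listed ones, but are neither listed nor needed, are in the scene too. Several things look just like the reject: the one meant starts farthest to the robot's left.

How it is judged (in metres and radians):
On the way:
1. a knob has been screwed into the gauge's thread, to within 4.5 mm of the seat (((horizontal distance between knob_1 and gauge_seat below 0.004 m and z of knob_1 in the frame of gauge_seat between -0.003 and 0.0045 m) or (horizontal distance between knob_2 and gauge_seat below 0.004 m and z of knob_2 in the frame of gauge_seat between -0.003 and 0.0045 m))), for 0.1 s.
At the end, for the whole second after the job is handed in: One knob is fully home on the gauge (its lower face within 1.5 mm of the seat, upright within 0.06 rad, centred within 3 mm) and the other lies inside the reject tray; both released and at rest (((z of knob_1 in the frame of gauge_seat between -0.003 and 0.0015 m and horizontal distance between knob_1 and gauge_seat below 0.003 m and angle between knob_1's own z axis and vertical below 0.06 rad and x of knob_2 in the frame of reject between -0.072 and 0.072 m and y of knob_2 in the frame of reject between -0.092 and 0.092 m and z of knob_2 in the frame of reject below 0.033 m and linear speed of each of knob_1, knob_2 below 0.02 m/s and contact force between each of knob_1, knob_2 and the fingers below 0.1 N) or (z of knob_2 in the frame of gauge_seat between -0.003 and 0.0015 m and horizontal distance between knob_2 and gauge_seat below 0.003 m and angle between knob_2's own z axis and vertical below 0.06 rad and x of knob_1 in the frame of reject between -0.072 and 0.072 m and y of knob_1 in the frame of reject between -0.092 and 0.092 m and z of knob_1 in the frame of reject below 0.033 m and linear speed of each of knob_2, knob_1 below 0.02 m/s and contact force between each of knob_2, knob_1 and the fingers below 0.1 N))); the robot touches nothing.
It fails at once if a knob is forced: more than 60 N between it and the gauge (contact force between any of knob_1, knob_2 and gauge above 60 N).
It fails at once if a bystander is moved by more than 25 mm (distance of any of ink_jar, brayer, lino_block, palette_knife, wrench, baren, ink_tin from where it was at the start of the episode above 0.025 m).
It also fails if it takes over 72 s, if anything falls off the work surface, if the arm or the gripper's body presses on something with over 40 N, if the wrist force passes 120 N, or if a joint passes its speed limit or range.

## Robot

A 6-joint arm with a two-finger parallel gripper is mounted at the origin on the work surface. World frame = base frame: x ahead of the robot, y to its left, z up, the work surface at z = 0. Lengths are in m, angles in degrees, forces in N, time in s.
With the tool pointing down it reaches from about 0.35 to 0.875 m from the base axis. Payload 4.2 kg.
Tool frame: the origin (TCP) lies midway between the tips of the shut fingers; the grasp point (between the pads) lies 19 mm behind it; z points along the fingers, y is the line along which they close (so a half turn about z gives the same grasp; the last joint's range is limited). The gripper opens to 87 mm and grips with 3 to 60 N. Pads are 19 mm wide; open, the fingers measure 117 mm over their backs; the gripper's body (75 mm by 190 mm) begins 51 mm behind the grasp point.
Start: joints at [-53.594, 22.042, 0.453, 0, -68.411, -14.817], TCP at [0.23, -0.581, 0.197] pointing down, gripper open.
Joint ranges: [-179.83, 179.83], [-69.29, 118.12], [-61.27, 80.66], [-181.25, 117.63], [-171.15, -9.14], [-177.46, 177.46]. Speed limits (degrees/s): [159.86, 159.86, 180, 180, 180, 180].

## Interface

Orientations are given as a 3x3 rotation matrix whose columns are the frame's x, y, z axes.
In Python, from station import r, cams gives the robot as it stands.
- The arm moves only by the tool play_rows, never from a script. Its argument "commands" is text: rows parted by semicolons, each of 6 numbers parted by spaces: the shift along the world's x, y, z normalised to -1 to 1, where 1 is 30 mm, then the turn, a rotation vector about the world's x, y, z normalised to -1 to 1, where 1 is 0.15 rad. A call has 1 to 20 rows; each row shifts and turns the commanded pose from where the row before left it; what a row does not reach is not made up. A row lasts 1/10 s, in which the tool goes at most 50 mm and 8.59 degrees, less where a joint would pass 70% of its speed; a pose out of reach is approached as far as the arm can. A call with a number of a shift or a turn outside -1 to 1 is refused whole. A call with a gripper value outside its range is refused whole. "grip" is the finger opening in mm, from 0 to 87, set as the call begins (left out, the last holds). The fingers move at their own pace and stop on an object; the grip force is fixed at half the most. Time passes only in rows, so rows that do not move let the fingers close. It gives the time, the measured TCP pose, the force, the opening and the grip force at its end, in the units of the state.
- r.sense(): the state, without advancing time (a new reading comes with each control period).
- cams.capture(name): name is "scene" or "top"; returns (picture, depth): 420x560x3 uint8, blue, green, red; 420x560 float32, m along the optical axis (not along the pixel's ray), 0 where there is no reading.
- cams.camera_info(name): a dict with "mtx" (3x3 intrinsics, pixels), "k1" (the pictures are not rectified: a ray, as slopes to the right and down, at radius r is drawn at 1 + k1 r^2 times it, then the intrinsics apply), "R" (3x3) and "t" (3): a world point X has camera coordinates R X + t. Camera axes: x right, y down, z forward; pixel columns grow to the right and rows downward; lengths in m; the calibration is good to about 2 mm. A picture is of the moment at which its call begins. camera_info takes no time and is no camera call.
- r.finish_job(): hands the job in; it is judged then, once.
The state is a dict: "time_s": time; "joints": joint angles; "joint_velocities": joint speeds; "effort": joint torques, N m; "tcp_pos": TCP position; "ee_rot": TCP orientation; "wrist_force": force on the tool from outside, world axes, zero at the start; "moment": the same for the moment, N m; "gripper_width": opening from 0.0 (shut) to 1.0 (fully open); "gripper_force": force on a finger pad.
Only numpy, scipy, OpenCV 4.12 (cv2) and the standard library are available. Lean on these libraries where they do the work, as an engineer would, in place of code of your own. Each camera call takes 0.05 s, during which the arm holds its last target. There are 200 camera calls.

## Working session

There is one attempt and no reset: what is moved stays moved. The work goes in short steps, Python scripts to look and compute and a tool call to move; the robot and the scene stay as the last step left them, time stands still between calls to the robot, and variables do not carry over. Pictures are saved under pics/ and viewed, at most 10 in all, crops included, and the job is handed in when it is done.

Besides the shell and the picture viewer there is one more tool, called after "Request:" as name(argument=value, ...) on one line, values as JSON. play_rows: Moves the arm, as the interface text tells. Scaled input: -1 to 1 covers 30 mm each way for a shift and 0.15 rad each way for a turn. Its arguments: {"type":"object","properties":{"commands":{"type":"string"},"grip":{"type":"number"}},"required":["commands"]}

```bash
mkdir -p pics
cat > h.py <<'E'
import numpy as np,cv2
from station import r,cams
def ray(n,u,v):
    i=cams.camera_info(n);K=np.array(i['mtx']);k=float(i['k1']);R=np.array(i['R']);t=np.array(i['t']).ravel()
    a=np.array([(u-K[0,2])/K[0,0],(v-K[1,2])/K[1,1]]);s=a.copy()
    for _ in range(20): s=a/(1+k*(s@s))
    return -R.T@t,R.T@np.r_[s,1]
def onz(n,u,v,z):
    c,d=ray(n,u,v);return c+d*(z-c[2])/d[2]
def cloud(n,dep):
    i=cams.camera_info(n);K=np.array(i['mtx']);k=float(i['k1']);R=np.array(i['R']);t=np.array(i['t']).ravel()
    v,u=np.mgrid[:420,:560];a=np.stack([(u-K[0,2])/K[0,0],(v-K[1,2])/K[1,1]],-1);s=a
    for _ in range(20): s=a/(1+k*(s**2).sum(-1,keepdims=True))
    p=np.concatenate([s,np.ones((420,560,1))],-1)*dep[...,None]
    return (p-t)@R
E
python3 - <<'E'
from h import *
for n in('scene','top'):
    p,d=cams.capture(n);cv2.imwrite(f'pics/{n}0.png',p);np.save(n+'0.npy',d)
    i=cams.camera_info(n);print(n,-np.array(i['R']).T@np.array(i['t']).ravel(),i['mtx'],i['k1'])
print(r.sense())
E
```

```text
scene [1.46134427 0.18593052 0.70658   ] [[501.04220703   0.         276.52975444]
 [  0.         501.04220703 209.88380416]
 [  0.           0.           1.        ]] -0.12555028239409138
top [4.30961769e-01 5.06402530e-04 1.13509459e+00] [[401.05698278   0.         276.30159192]
 [  0.         401.05698278 210.2712627 ]
 [  0.           0.           1.        ]] -0.11011104398176895
{'time_s': 0.1, 'joints': array([-5.35952699e+01,  2.20853869e+01,  3.90267362e-01, -2.44467533e-02,
       -6.84129385e+01, -1.48178492e+01]), 'joint_velocities': array([-0.05937983, -0.05885481,  0.22889097,  0.1943978 , -0.05882936,
       -0.0565988 ]), 'effort': array([-3.68038018e-04, -3.91689849e+01,  1.87934786e+01,  4.23187003e+00,
        1.34842916e-02, -7.77501259e-05]), 'tcp_pos': array([ 0.22975841, -0.58061766,  0.19589968]), 'ee_rot': array([[-9.29918593e-01, -3.67764558e-01, -7.99953808e-04],
       [-3.67765415e-01,  9.29916945e-01,  1.75335039e-03],
       [ 9.90704721e-05,  1.92466847e-03, -9.99998143e-01]]), 'wrist_force': array([-0.11136901,  0.29089652, -0.4571973 ]), 'moment': array([ 0.0078832 , -0.00493332, -0.05002194]), 'gripper_force': 0.0, 'gripper_width': 0.9955407767666987}
```

View pics/top0.png

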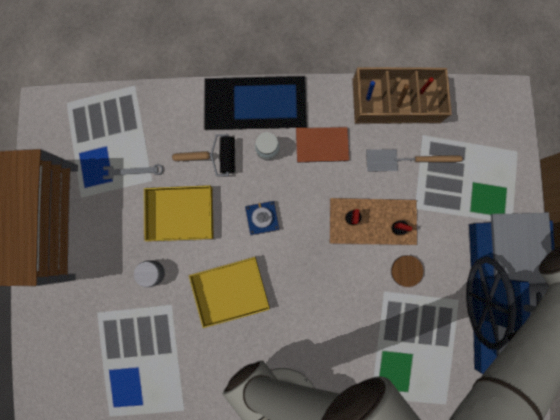

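View pics/scene0.png

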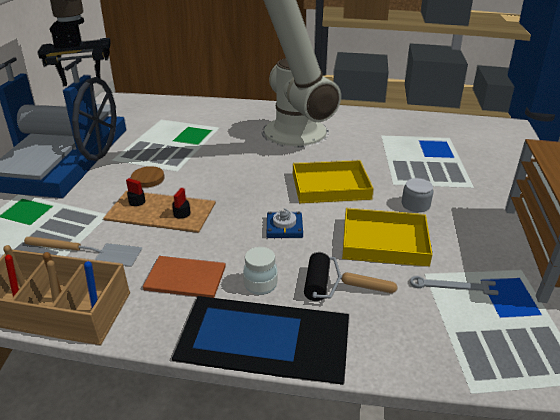

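The top view shows the knobs at (354,216) and (402,227), the gauge at (262,217), and the left-most tray (the reject) at (180,213). Next I measure these from colour masks.

```bash
cat > m.py <<'E'
from h import *
import sys
def red(n,p,zt,box):
    # red bar: pixels cast onto its top plane, using depth to keep the top face
    d=D[n];P=cloud(n,d);h=cv2.cvtColor(p,cv2.COLOR_BGR2HSV)
    m=((h[...,0]<8)|(h[...,0]>172))&(h[...,1]>150)&(h[...,2]>50)&(P[...,2]>zt-.045)
    m&=(P[...,0]>box[0])&(P[...,0]<box[1])&(P[...,1]>box[2])&(P[...,1]<box[3])
    return m,P
E
python3 - <<'E'
from h import *
for n in('top','scene'):
    p=cv2.imread(f'pics/{n}0.png');P=cloud(n,np.load(n+'0.npy'));h=cv2.cvtColor(p,cv2.COLOR_BGR2HSV)
    inr=lambda b:(P[...,0]>b[0])&(P[...,0]<b[1])&(P[...,1]>b[2])&(P[...,1]<b[3])
    m=((h[...,0]<9)|(h[...,0]>171))&(h[...,1]>150)&(P[...,2]>.036)&inr((.25,.6,-.5,-.1))
    N,L,S,C=cv2.connectedComponentsWithStats(m.astype('uint8'))
    for i in range(1,N):
        if S[i,4]<15: continue
        q=P[L==i];zt=np.percentile(q[:,2],90);t=q[q[:,2]>.066]
        print(n,'red',C[i],S[i,4],'ztop',zt,'ntop',len(t))
        for w in (q,t):
            if len(w)>5: (c,s,a)=cv2.minAreaRect((w[:,:2]*1000).astype('f4'));print('  mean',w.mean(0).round(4),'rect',np.round(c,1),np.round(s,1),a)
    for nm,lo,hi,b,z in(('base',95,130,(.3,.55,-.1,.13),(.01,.025)),('yel',18,35,(.3,.55,-.1,.13),(.01,.026)),('tray',18,35,(.3,.6,.1,.45),(.03,.042))):
        m=(h[...,0]>lo)&(h[...,0]<hi)&(h[...,1]>110)&(P[...,2]>z[0])&(P[...,2]<z[1])&inr(b);q=P[m]
        if len(q)>4:(c,s,a)=cv2.minAreaRect((q[:,:2]*1000).astype('f4'));print(n,nm,len(q),q.mean(0).round(4),np.round(c,1),np.round(s,1),a)
    q=P[(P[...,2]>.042)&(P[...,2]<.056)&inr((.3,.55,-.1,.13))]; print('stud',len(q),q.mean(0).round(4),q.min(0).round(4),q.max(0).round(4))
E
python3 - <<'E'
import cv2,numpy as np
a=cv2.resize(cv2.imread('pics/top0.png')[190:250,235:430],None,fx=4,fy=4,interpolation=2)
b=cv2.resize(cv2.imread('pics/scene0.png')[165:245,105:305],None,fx=3.9,fy=3.9,interpolation=2)
b=cv2.resize(b,(780,312));cv2.imwrite('pics/z.png',np.vstack([a,b]))
E
```

```text
top red [355.31531532 216.61261261] 111 ztop 0.07364452728358688 ntop 72
  mean [ 0.5129 -0.2086  0.0625] rect [ 512.6 -213. ] [23.1 38.9] 81.2681884765625
  mean [ 0.5134 -0.2074  0.0717] rect [ 513.7 -208. ] [12.4 38.1] 82.20012664794922
top red [402.91176471 226.61764706] 102 ztop 0.0731537056098927 ntop 65
  mean [ 0.4827 -0.3373  0.063 ] rect [ 484.9 -341.7] [40.4 21. ] 72.5207290649414
  mean [ 0.4811 -0.3399  0.0711] rect [ 480.8 -340.7] [39.6 12.3] 71.22464752197266
top base 329 [0.5096 0.0446 0.018 ] [517.1  44.3] [73.4 79.4] 9.432880401611328
top yel 14 [0.363  0.065  0.0185] [355.5  76.6] [87.3 62.9] 23.75265121459961
top tray 313 [0.4635 0.2471 0.0345] [472.4 252.3] [330.4 222.2] 23.788034439086914
stud 51 [0.5205 0.0449 0.0457] [0.5081 0.032  0.0424] [0.5332 0.0567 0.0508]
scene red [133.86631016 186.21925134] 187 ztop 0.0694373165108693 ntop 51
  mean [ 0.489  -0.3385  0.056 ] rect [ 482.1 -339.7] [42.2 22.9] 72.42628479003906
  mean [ 0.4865 -0.3404  0.069 ] rect [ 486.4 -341.3] [42.1 14.4] 69.56160736083984
scene red [179.14534884 197.98837209] 172 ztop 0.0713743196903403 ntop 48
  mean [ 0.5221 -0.2086  0.0561] rect [ 517.5 -215.4] [23.8 42.6] 87.79729461669922
  mean [ 0.5214 -0.2085  0.0706] rect [ 520.4 -208.7] [12.6 35.9] 78.4973373413086
scene base 233 [0.5219 0.0476 0.0173] [518.7  44.2] [74.  81.5] 10.419770240783691
scene yel 174 [0.398  0.0886 0.0181] [427.1  86.8] [240.5  87.6] 2.4006333351135254
scene tray 432 [0.4583 0.2498 0.0331] [470.8 252.5] [330.4 222.9] 23.701082229614258
stud 50 [0.5238 0.0458 0.0451] [0.5074 0.0319 0.0421] [0.5363 0.0579 0.0496]
```

View pics/z.png

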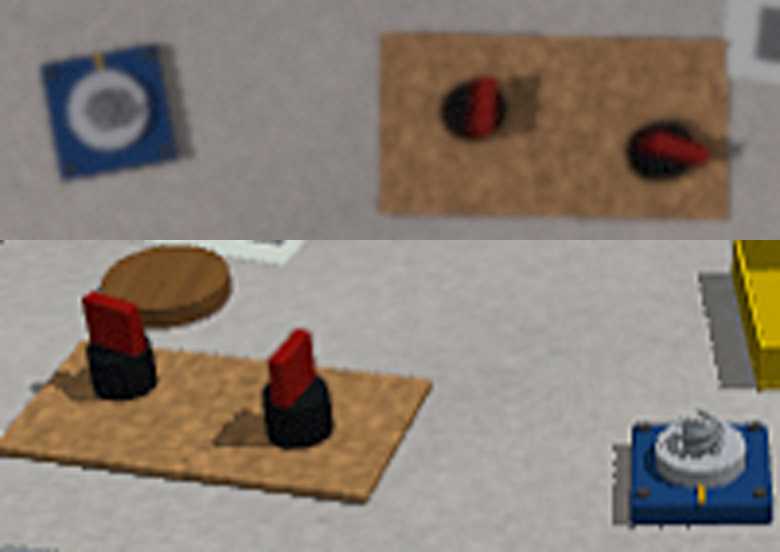

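The crop shows knob A's bar nearly along world x and knob B's bar nearly along y. The yellow dash on the gauge points to +x, tilted about 10° toward +y. Next I refine the gauge position and check the height of the press near the arm.

Run:
```python
from h import *
for n,b in(('top',(235,190,290,245)),('scene',(262,200,307,242))):
    p=cv2.imread(f'pics/{n}0.png')
    c=cv2.resize(p[b[1]:b[3],b[0]:b[2]],None,fx=8,fy=8,interpolation=cv2.INTER_CUBIC);h=cv2.cvtColor(c,cv2.COLOR_BGR2HSV)
    blue=((h[...,0]>95)&(h[...,0]<130)&(h[...,1]>120)).astype('uint8')
    px=lambda x,y:(b[0]+(x+.5)/8-.5,b[1]+(y+.5)/8-.5)
    def fill(m):
        cs,_=cv2.findContours(m,0,1);return max(cs,key=cv2.contourArea)
    o=fill(blue);Q=np.array([onz(n,*px(*q[0]),.018)[:2] for q in o],'f4')*1000;print(n,'base',cv2.minAreaRect(Q))
    hull=cv2.fillConvexPoly(np.zeros_like(blue),cv2.convexHull(o),1);inner=hull*(1-blue)&(h[...,1]<90);inner=cv2.morphologyEx(inner.astype('uint8'),cv2.MORPH_OPEN,np.ones((15,15)))
    d=fill(inner);Q=np.array([onz(n,*px(*q[0]),.030)[:2] for q in d],'f4')*1000;print(n,'disc',cv2.fitEllipse(Q),cv2.minEnclosingCircle(Q))
    ye=((h[...,0]>15)&(h[...,0]<35)&(h[...,1]>100)&(hull>0)).astype('uint8');M=cv2.moments(ye,True)
    if M['m00']:print('dash',onz(n,*px(M['m10']/M['m00'],M['m01']/M['m00']),.018))
    P=cloud(n,np.load(n+'0.npy'));q=P[(P[...,1]<-.4)&(P[...,1]>-.9)&(P[...,0]>.3)&(P[...,0]<.6)&(P[...,2]>.05)&(P[...,2]<.5)]
    print('press',len(q),q.min(0) if len(q) else '',q.max(0) if len(q) else '')
```

```text
top base ((519.9304809570312, 44.556907653808594), (79.45049285888672, 79.42076110839844), 9.354839324951172)
top disc ((520.9020385742188, 44.8436393737793), (57.55779266357422, 58.347145080566406), 132.81724548339844) ((521.705078125, 44.59621810913086), 30.215972900390625)
dash [0.55594334 0.05108954 0.018     ]
press 5319 [ 0.30000288 -0.78605057  0.05001229] [ 0.50926621 -0.43155105  0.49874527]Traceback (most recent call last):
  File "<stdin>", line 9, in <module>
  File "h.py", line 9, in onz
    c,d=ray(n,u,v);return c+d*(z-c[2])/d[2]
        ~~~^^^^^^^
  File "h.py", line 4, in ray
    i=cams.camera_info(n);K=np.array(i['mtx']);k=float(i['k1']);R=np.array(i['R']);t=np.array(i['t']).ravel()
ValueError: time passes only in moves, steps and waits
```

Request:
play_rows(commands="0 0 1 0 0 0;0 0 1 0 0 0;0.5 1 0 0 0 0;0.5 1 0 0 0 0;0.5 1 0 0 0 0;0.8 1 0 0 0 0;0.8 1 0 0 0 0;0.8 1 0 0 0 0;0.9 1 0 0 0 0;0.9 1 0 0 0 0;0.9 1 0 0 0 0", grip=87)

```text
time_s: 1.2
tcp_pos: [0.4286, -0.3096, 0.2566]
ee_rot: [[-0.93, -0.368, -0.0], [-0.368, 0.93, 0.0], [0.0, 0.001, -1.0]]
wrist_force: [0.9, -1.1, 0.4]
gripper_width: 0.998
gripper_force: 0.0
```

Request:
play_rows(commands="0.5 0.6 0 0 0 1;0.5 0.6 0 0 0 1;0.5 0.6 -0.5 0 0 1;0.5 0.6 -0.9 0 0 1;0.5 0.6 -1 0 0 1;0.37 0.39 -1 0 0 1;0 0 -1 0 0 1;0 0 -0.8 0 0 0;0 0 0 0 0 0;0 0 0 0 0 0")

```text
time_s: 2.2
tcp_pos: [0.5142, -0.2096, 0.101]
ee_rot: [[-0.143, -0.99, -0.001], [-0.99, 0.143, -0.0], [0.001, 0.001, -1.0]]
wrist_force: [0.2, -0.8, 1.8]
gripper_width: 0.997
gripper_force: 0.0
```

Run:
```python
from h import *
p,d=cams.capture('scene');cv2.imwrite('pics/s1.png',p[100:320,30:330])
s=r.sense();print(s['tcp_pos'],s['ee_rot'])
```

```text
[ 0.51496171 -0.20978917  0.10200212] [[-1.43355467e-01 -9.89669724e-01  1.74593696e-03]
 [-9.89671136e-01  1.43354332e-01 -7.59770151e-04]
 [ 5.01633889e-04 -1.83682063e-03 -9.99998187e-01]]
```

View pics/s1.png

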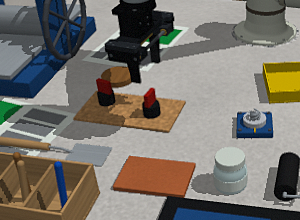

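The gripper shows at about (140,45) in the crop, with finger tips near (133,85). That looks to the left of knob A at (150,100), so I check by projection.

Run:
```python
from h import *
def proj(n,X):
    i=cams.camera_info(n);c=np.array(i['R'])@X+np.array(i['t']).ravel();s=c[:2]/c[2];s=s*(1+float(i['k1'])*(s@s));K=np.array(i['mtx']);return s*[K[0,0],K[1,1]]+K[:2,2]
p,d=cams.capture('scene');
s=r.sense();R=s['ee_rot'];T=s['tcp_pos'];print(s['time_s'],T)
for y in(-.045,0,.045):
  for z in (0,-.07): print(y,z,proj('scene',T+R@[0,y,z])-[30,100])
cv2.imwrite('pics/s2.png',cv2.resize(p[100:240,100:260],None,fx=4,fy=4))
```

```text
2.3 [ 0.51524971 -0.20983125  0.10249142]
-0.045 0 [138.31621688  89.56004436]
-0.045 -0.07 [134.48515426  62.53882946]
0 0 [147.39797928  79.77652663]
0 -0.07 [144.01447163  53.26360027]
0.045 0 [155.97271373  70.56212856]
0.045 -0.07 [152.98948979  44.55379429]
```

View pics/s2.png

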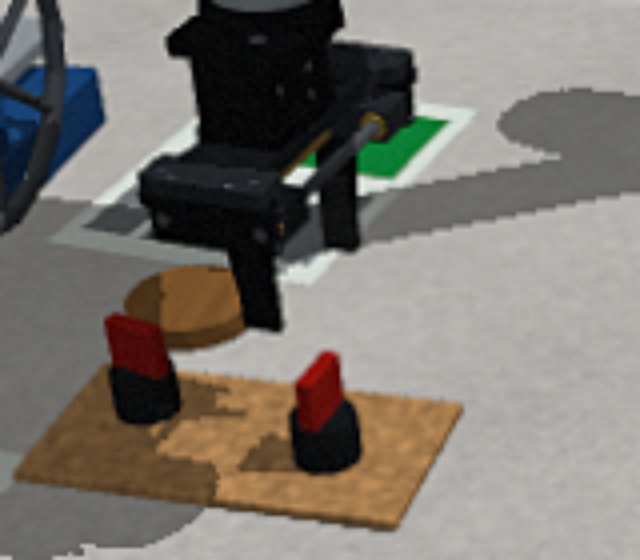

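The tips sit about 9 px higher than projected, which fits fingers that retract when open. Sideways they are centred over knob A. I go down and square the knob by its bar ends.

Request:
play_rows(commands="0 0.05 -1 0 0 0;0 0 -0.95 0 0 0;0 0 0 0 0 0")

```text
time_s: 2.6
tcp_pos: [0.512, -0.2076, 0.0405]
ee_rot: [[-0.145, -0.989, -0.005], [-0.989, 0.145, 0.001], [-0.0, 0.005, -1.0]]
wrist_force: [-1.4, 0.4, -0.1]
gripper_width: 0.999
gripper_force: 0.0
```

Request:
play_rows(commands="0 0 0 0 0 0;0 0 0 0 0 0;0 0 0 0 0 0;0 0 0 0 0 0;0 0 0 0 0 0;0 0 0 0 0 0", grip=20)

```text
time_s: 3.2
tcp_pos: [0.5142, -0.2079, 0.0427]
ee_rot: [[-0.143, -0.99, 0.001], [-0.99, 0.143, -0.0], [0.0, -0.001, -1.0]]
wrist_force: [0.8, 0.2, 0.6]
gripper_width: 0.538
gripper_force: 0.0
```

Request:
play_rows(commands="0 0 0 0 0 0;0 0 0 0 0 0;0 0 0 0 0 0")

```text
time_s: 3.5
tcp_pos: [0.5141, -0.2079, 0.0424]
ee_rot: [[-0.143, -0.99, -0.0], [-0.99, 0.143, -0.0], [0.0, 0.0, -1.0]]
wrist_force: [-0.7, 0.3, 1.7]
gripper_width: 0.448
gripper_force: 30.0
```

Request:
play_rows(commands="0 0 0 0 0 0;0 0 0 0 0 0;0 0 0 0 0 0;0 0 0 0 0 -1;0 0 0 0 0 -1;0 0 0 0 0 -1;0 0 0 0 0 -1;0 0 0 0 0 -1;0 0 0 0 0 -1;0 0 0 0 0 -1;0 0 0 0 0 -1;0 0 0 0 0 -1;0 0 0 0 0 -1;0 0 0 0 0 -0.5", grip=65)

```text
time_s: 4.9
tcp_pos: [0.514, -0.2079, 0.0422]
ee_rot: [[-0.988, 0.152, -0.0], [0.152, 0.988, 0.0], [0.0, 0.0, -1.0]]
wrist_force: [-0.0, 0.2, -0.1]
gripper_width: 0.748
gripper_force: 0.0
```

Request:
play_rows(commands="0 0 0 0 0 0;0 0 0 0 0 0;0 0 0 0 0 0;0 0 0 0 0 0;0 0 0 0 0 0;0 0 0 0 0 0;0 0 0 0 0 0;0 0 0 0 0 0;0 0 0 0 0 0", grip=2)

```text
time_s: 5.8
tcp_pos: [0.5141, -0.208, 0.0424]
ee_rot: [[-0.989, 0.148, 0.0], [0.148, 0.989, -0.0], [-0.0, -0.0, -1.0]]
wrist_force: [-0.0, -0.8, 0.0]
gripper_width: 0.127
gripper_force: 30.0
```

Request:
play_rows(commands="0 0 0.5 0 0 0;0 0 1 0 0 0;0 0.5 0.45 0 0 0;0 0.9 0 0 0 0.9;0 1 0 0 0 1;0 1 0 0 0 1;0.1 1 0 0 0 1;0.1 1 0 0 0 1;0 1 0 0 0 0.22;0 0.9 0 0 0 0;0 0.7 0 0 0 0;0 0.43 0 0 0 0;0 0 -0.3 0 0 0;0 0 0 0 0 0;0 0 0 0 0 0")

```text
time_s: 7.3
tcp_pos: [0.5195, 0.0442, 0.0912]
ee_rot: [[-0.814, -0.58, -0.002], [-0.58, 0.814, -0.001], [0.002, 0.0, -1.0]]
wrist_force: [0.3, -0.3, -0.7]
gripper_width: 0.13
gripper_force: 30.0
```

```bash
cat > look.py <<'E'
from h import *
import sys
t=sys.argv[1]
p,d=cams.capture('scene');q,e=cams.capture('top')
cv2.imwrite(f'pics/{t}.png',np.hstack([cv2.resize(p[150:250,235:335],(400,400),interpolation=2),cv2.resize(q[180:255,225:300],(400,400),interpolation=2)]))
s=r.sense();print(s['time_s'],s['tcp_pos'],np.degrees(np.arctan2(s['ee_rot'][1,1],s['ee_rot'][0,1])),s['joints'],s['wrist_force'],s['moment'])
E
python3 look.py a1
```

```text
7.4 [0.52000947 0.04420246 0.09176395] 125.44129991718714 [ 2.26914048e+01  1.81346453e+01 -2.22917059e+01  4.94281072e-03
 -4.95935337e+01 -7.72533093e+01] [-0.41095004  0.27502761 -1.50180455] [0.02450898 0.02496649 0.01138205]
```

View pics/a1.png

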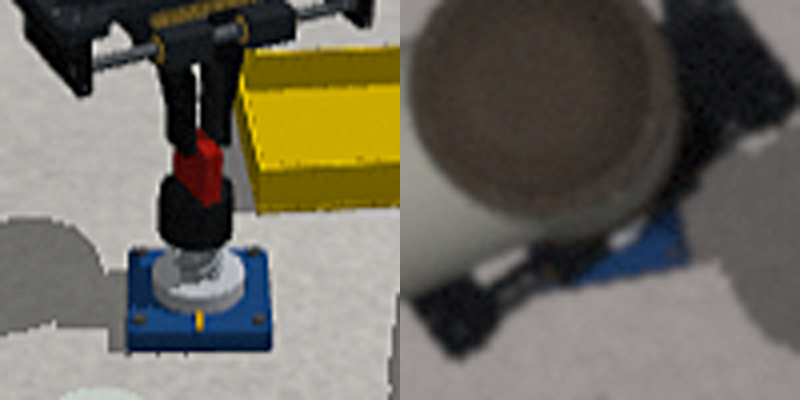

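Knob A is held upright above the stud. In the scene view it sits about 0.5 px to the left of the disc centre, so I shift it 1 mm to +y and lower gently.

Request:
play_rows(commands="0.01 0.04 -0.1 0 0 0;0 0 -0.2 0 0 0;0 0 -0.1 0 0 0;0 0 0 0 0 0")

```text
time_s: 7.8
tcp_pos: [0.5198, 0.0459, 0.0791]
ee_rot: [[-0.814, -0.581, -0.002], [-0.581, 0.814, -0.001], [0.002, 0.0, -1.0]]
wrist_force: [-0.0, -0.7, -1.5]
gripper_width: 0.133
gripper_force: 30.0
```

Request:
play_rows(commands="0 0 -0.07 0 0 0;0 0 -0.07 0 0 0;0 0 0 0 0 0")

```text
time_s: 8.1
tcp_pos: [0.5202, 0.0461, 0.0754]
ee_rot: [[-0.814, -0.581, -0.001], [-0.581, 0.814, -0.0], [0.001, 0.0, -1.0]]
wrist_force: [0.8, -0.2, -1.6]
gripper_width: 0.134
gripper_force: 30.0
```

Request:
play_rows(commands="0 0 -0.07 0 0 0;0 0 -0.05 0 0 0;0 0 0 0 0 0")

```text
time_s: 8.4
tcp_pos: [0.5202, 0.0461, 0.0718]
ee_rot: [[-0.814, -0.581, -0.0], [-0.581, 0.814, -0.0], [0.0, 0.0, -1.0]]
wrist_force: [-0.3, -0.0, -0.7]
gripper_width: 0.127
gripper_force: 30.0
```

Request:
play_rows(commands="0 0 -0.03 0 0 0;0 0 0 0 0 0")

```text
time_s: 8.6
tcp_pos: [0.5203, 0.0462, 0.0711]
ee_rot: [[-0.814, -0.581, -0.0], [-0.581, 0.814, -0.0], [0.0, 0.0, -1.0]]
wrist_force: [-0.6, -0.3, -1.6]
gripper_width: 0.133
gripper_force: 30.0
```

Request:
play_rows(commands="0 0 -0.02 0 0 -0.67;0 0 -0.02 0 0 -0.67;0 0 -0.02 0 0 -0.67;0 0 0 0 0 0")

```text
time_s: 9.0
tcp_pos: [0.5205, 0.0462, 0.0694]
ee_rot: [[-0.95, -0.313, 0.0], [-0.313, 0.95, 0.0], [-0.0, 0.0, -1.0]]
wrist_force: [0.2, 0.6, -0.4]
gripper_width: 0.13
gripper_force: 30.0
```

```bash
cat > st.py <<'E'
from station import r
import numpy as np
s=r.sense();print(s['tcp_pos'].round(4),np.degrees(np.arctan2(s['ee_rot'][1,1],s['ee_rot'][0,1])).round(1),s['wrist_force'].round(1),s['moment'].round(3),s['joints'].round(0))
E
python3 st.py
```

```text
[0.5205 0.0462 0.0694] 108.2 [ 0.2  0.6 -0.4] [0.    0.121 0.023] [ 23.  20. -24.  -0. -46. -95.]
```

Request:
play_rows(commands="0 0 -0.02 0 0 -0.67;0 0 -0.02 0 0 -0.67;0 0 0 0 0 0")

```text
time_s: 9.3
tcp_pos: [0.5205, 0.0462, 0.0682]
ee_rot: [[-0.993, -0.119, 0.0], [-0.119, 0.993, 0.0], [-0.0, 0.0, -1.0]]
wrist_force: [-0.5, 0.1, -1.6]
gripper_width: 0.125
gripper_force: 30.0
```

```bash
python3 st.py
```

```text
[0.5205 0.0462 0.0682] 96.8 [-0.5  0.1 -1.6] [-0.016 -0.025  0.039] [  23.   20.  -24.    0.  -46. -106.]
```

Request:
play_rows(commands="0 0 -0.02 0 0 -0.67;0 0 0 0 0 0")

```text
time_s: 9.5
tcp_pos: [0.5205, 0.0462, 0.0676]
ee_rot: [[-1.0, -0.02, 0.0], [-0.02, 1.0, 0.0], [-0.0, 0.0, -1.0]]
wrist_force: [0.5, -0.4, -0.4]
gripper_width: 0.131
gripper_force: 30.0
```

```bash
python3 st.py
```

```text
[0.5205 0.0462 0.0676] 91.2 [ 0.5 -0.4 -0.4] [-0.063 -0.004  0.061] [  23.   20.  -24.    0.  -46. -112.]
```

Request:
play_rows(commands="0 0 -0.01 0 0 -0.33;0 0 0 0 0 0")

```text
time_s: 9.7
tcp_pos: [0.5205, 0.0462, 0.0673]
ee_rot: [[-1.0, 0.029, 0.0], [0.029, 1.0, 0.0], [-0.0, 0.0, -1.0]]
wrist_force: [-0.8, 0.2, -1.0]
gripper_width: 0.131
gripper_force: 30.0
```

```bash
python3 st.py
```

```text
[0.5205 0.0462 0.0673] 88.3 [-0.8  0.2 -1. ] [-0.024 -0.016 -0.053] [  23.   20.  -24.    0.  -46. -115.]
```

Request:
play_rows(commands="0 0 -0.01 0 0 -0.33;0 0 0 0 0 0")

```text
time_s: 9.9
tcp_pos: [0.5205, 0.0462, 0.067]
ee_rot: [[-0.997, 0.079, 0.0], [0.079, 0.997, 0.0], [-0.0, 0.0, -1.0]]
wrist_force: [0.6, -0.1, -1.2]
gripper_width: 0.126
gripper_force: 30.0
```

```bash
python3 st.py
```

```text
[0.5205 0.0462 0.067 ] 85.5 [ 0.6 -0.1 -1.2] [-0.013 -0.04   0.044] [  23.   20.  -24.    0.  -46. -117.]
```

Request:
play_rows(commands="0 0 -0.01 0 0 -0.33;0 0 0 0 0 0")

```text
time_s: 10.1
tcp_pos: [0.5206, 0.0462, 0.067]
ee_rot: [[-0.992, 0.128, 0.0], [0.128, 0.992, -0.0], [-0.0, 0.0, -1.0]]
wrist_force: [-0.3, -0.4, 0.2]
gripper_width: 0.13
gripper_force: 30.0
```

```bash
python3 st.py
```

```text
[0.5206 0.0462 0.067 ] 82.6 [-0.3 -0.4  0.2] [-0.079  0.127 -0.043] [  23.   20.  -24.    0.  -46. -120.]
```

Request:
play_rows(commands="0 0 -0.01 0 0 -0.33;0 0 0 0 0 0")

```text
time_s: 10.3
tcp_pos: [0.5206, 0.0462, 0.0669]
ee_rot: [[-0.984, 0.177, 0.001], [0.177, 0.984, -0.0], [-0.001, 0.0, -1.0]]
wrist_force: [-0.4, -0.0, 2.8]
gripper_width: 0.133
gripper_force: 30.0
```

```bash
python3 st.py
```

```text
[0.5206 0.0462 0.0669] 79.8 [-0.4 -0.   2.8] [-0.023  0.253  0.003] [  23.   20.  -24.    0.  -46. -123.]
```

The upthrust rose to about 4 N and the descent stopped about 2.5 mm above the seat, at 0.75–0.8 rad. Knob A is therefore the unsound one. I back it off and measure the tray.

Request:
play_rows(commands="0 0 0.02 0 0 0.5;0 0 0.03 0 0 1;0 0 0.03 0 0 1;0 0 0.03 0 0 1;0 0 0.03 0 0 1;0 0 0.03 0 0 0.9;0 0 0 0 0 0;0 0 0.1 0 0 0;0 0 0 0 0 0")

```text
time_s: 11.2
tcp_pos: [0.5204, 0.0462, 0.0747]
ee_rot: [[-0.809, -0.587, 0.0], [-0.587, 0.809, 0.0], [-0.0, 0.0, -1.0]]
wrist_force: [0.5, -1.0, -0.7]
gripper_width: 0.129
gripper_force: 30.0
```

```bash
python3 st.py
python3 - <<'E'
from h import *
p=cv2.imread('pics/top0.png');h=cv2.cvtColor(p,cv2.COLOR_BGR2HSV)
m=((h[...,0]>18)&(h[...,0]<35)&(h[...,1]>110)).astype('uint8')
m[:180]=0;cs,_=cv2.findContours(m,0,1)
for c in sorted(cs,key=cv2.contourArea)[-2:]:
    Q=np.array([onz('top',*q[0],.035)[:2] for q in c],'f4')*1000;print(cv2.minAreaRect(Q))
E
```

```text
[0.5204 0.0462 0.0747] 126.0 [ 0.5 -1.  -0.7] [ 0.08   0.113 -0.021] [ 23.  19. -23.  -0. -47. -77.]
((536.908447265625, 277.27911376953125), (149.0006561279297, 192.52825927734375), 0.39683908224105835)
((317.5576477050781, 138.26223754882812), (148.0021514892578, 190.0808563232422), 14.708444595336914)
```

Request:
play_rows(commands="0 0 0.6 0 0 0;0 0 0.7 0 0 0;0 0.5 0.3 0 0 0;0.1 0.9 0 0 0 0;0.1 1 0 0 0 0;0.1 1 0 0 0 0;0.1 1 0 0 0 0;0.1 1 0 0 0 0;0.05 0.9 0 0 0 0;0 0.8 0 0 0 0;0 0.6 -0.3 0 0 0;0 0 -0.8 0 0 0;0 0 -0.9 0 0 0;0 0 -0.6 0 0 0;0 0 -0.1 0 0 0;0 0 0 0 0 0")

```text
time_s: 12.8
tcp_pos: [0.5365, 0.2771, 0.0407]
ee_rot: [[-0.809, -0.588, -0.001], [-0.588, 0.809, -0.001], [0.002, -0.0, -1.0]]
wrist_force: [-0.6, 0.2, -1.0]
gripper_width: 0.13
gripper_force: 30.0
```

Request:
play_rows(commands="0 0 0 0 0 0;0 0 0 0 0 0;0 0 0 0 0 0;0 0 0.6 0 0 0;0 0 1 0 0 0;0 0 1 0 0 0;0 -0.6 0 0 0 0;0 -1 0 0 0 0;0 -1 0 0 0 0;0 -1 0 0 0 0;0 -1 0 0 0 0;0 -1 0 0 0 0;0 -1 0 0 0 0;0 -1 0 0 0 0;-0.2 -1 0 0 0 -0.5;-0.2 -1 0 0 0 -1;-0.3 -1 0 0 0 -1;-0.3 -1 0 0 0 -1;-0.3 -1 0 0 0 -1;-0.3 -1 0 0 0 -1", grip=50)

```text
time_s: 14.8
tcp_pos: [0.488, -0.1322, 0.1196]
ee_rot: [[-0.98, 0.201, 0.001], [0.201, 0.98, 0.0], [-0.0, 0.0, -1.0]]
wrist_force: [0.2, 0.1, -0.8]
gripper_width: 0.57
gripper_force: 0.0
```

Request:
play_rows(commands="-0.2 -1 0 0 0 -0.84;-0.05 -1 0 0 0 0;0 -1 0 0 0 0;0 -1 0 0 0 0;0 -1 0 0 0 0;0 -1 0 0 0 0;0 -0.7 0 0 0 0;0 -0.3 0 0 0 0;0 0 0 0 0 0;0 0 0 0 0 0", grip=87)

```text
time_s: 15.8
tcp_pos: [0.481, -0.3402, 0.1194]
ee_rot: [[-0.949, 0.317, -0.0], [0.317, 0.949, 0.0], [0.0, 0.0, -1.0]]
wrist_force: [0.7, 1.3, -0.2]
gripper_width: 1.0
gripper_force: 0.0
```

```bash
python3 st.py
python3 - <<'E'
from h import *
p,d=cams.capture('scene');cv2.imwrite('pics/b1.png',cv2.resize(p[100:300,80:460],None,fx=2,fy=2))
E
```

```text
[ 0.481  -0.3402  0.1194] 71.5 [ 0.7  1.3 -0.2] [-0.015 -0.008 -0.054] [-20.  22. -11.  -0. -57. -89.]
```

View pics/b1.png

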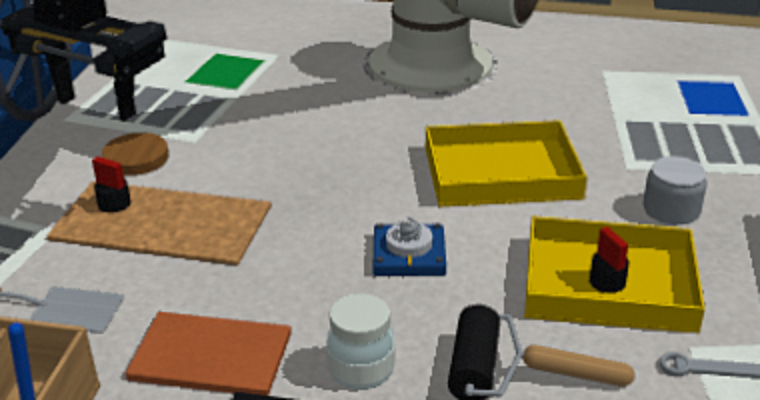

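Knob A stands in the reject tray at about (608,260). Before lowering onto knob B I check the clearance between the gripper body and the press.

Run:
```python
from h import *
for n in('top','scene'):
    P=cloud(n,np.load(n+'0.npy'))
    for a in np.arange(.34,.56,.02):
        q=P[(P[...,0]>a)&(P[...,0]<a+.02)&(P[...,1]>-.6)&(P[...,1]<-.38)&(P[...,2]>.09)&(P[...,2]<.35)]
        if len(q)>3: print(n,a.round(2),len(q),np.percentile(q[:,1],[98,100]).round(3),q[:,2].max().round(2))
```

```text
top 0.34 161 [-0.521 -0.52 ] 0.24
top 0.36 126 [-0.521 -0.52 ] 0.22
top 0.38 119 [-0.52  -0.519] 0.19
scene 0.34 273 [-0.523 -0.522] 0.24
scene 0.36 104 [-0.522 -0.521] 0.22
scene 0.38 222 [-0.521 -0.52 ] 0.2
```

Request:
play_rows(commands="0 0 -0.7 0 0 0;0 0 -1 0 0 0;0 0 -0.67 0 0 0;0 0 -0.2 0 0 0")

```text
time_s: 16.25
tcp_pos: [0.48, -0.339, 0.0402]
ee_rot: [[-0.949, 0.316, -0.004], [0.316, 0.949, 0.002], [0.005, 0.001, -1.0]]
wrist_force: [-0.5, 0.6, 0.2]
gripper_width: 1.0
gripper_force: 0.0
```

Request:
play_rows(commands="0 0 0 0 0 0;0 0 0 0 0 0;0 0 0 0 0 0;0 0 0 0 0 0;0 0 0 0 0 0;0 0 0 0 0 0;0 0 0 0 0 0;0 0 0 0 0 0;0 0 0 0 0 0", grip=20)

```text
time_s: 17.15
tcp_pos: [0.4815, -0.3409, 0.0425]
ee_rot: [[-0.949, 0.317, 0.0], [0.317, 0.949, -0.0], [-0.0, -0.0, -1.0]]
wrist_force: [-0.1, 1.4, 1.5]
gripper_width: 0.447
gripper_force: 30.0
```

Opening, turning +90° and gripping across the bar.

Request:
play_rows(commands="0 0 0 0 0 0;0 0 0 0 0 0;0 0 0 0 0 0;0 0 0 0 0 1;0 0 0 0 0 1;0 0 0 0 0 1;0 0 0 0 0 1;0 0 0 0 0 1;0 0 0 0 0 1;0 0 0 0 0 1;0 0 0 0 0 1;0 0 0 0 0 1;0 0 0 0 0 1;0 0 0 0 0 0.47", grip=65)

```text
time_s: 18.55
tcp_pos: [0.4813, -0.3408, 0.0422]
ee_rot: [[-0.313, -0.95, -0.0], [-0.95, 0.313, 0.0], [0.0, 0.0, -1.0]]
wrist_force: [-0.0, 0.2, -0.7]
gripper_width: 0.747
gripper_force: 0.0
```

Request:
play_rows(commands="0 0 0 0 0 0;0 0 0 0 0 0;0 0 0 0 0 0;0 0 0 0 0 0;0 0 0 0 0 0;0 0 0 0 0 0;0 0 0 0 0 0;0 0 0 0 0 0;0 0 0 0 0 0", grip=2)

```text
time_s: 19.45
tcp_pos: [0.4814, -0.3409, 0.0423]
ee_rot: [[-0.317, -0.948, 0.0], [-0.948, 0.317, -0.0], [0.0, -0.0, -1.0]]
wrist_force: [1.2, -1.5, -0.2]
gripper_width: 0.13
gripper_force: 30.0
```

```bash
python3 st.py
```

```text
[ 0.4814 -0.3409  0.0423] 161.5 [ 1.2 -1.5 -0.2] [0.014 0.023 0.042] [-20.  27. -16.   0. -47.   1.]
```

Request:
play_rows(commands="0 0 0.5 0 0 0;0 0 0.9 0 0 0;0 0.4 0.27 0 0 0;0 0.8 0 0 0 0;0.1 1 0 0 0 -0.5;0.2 1 0 0 0 -1;0.2 1 0 0 0 -1;0.2 1 0 0 0 -1;0.2 1 0 0 0 -0.67;0.2 1 0 0 0 0;0.2 1 0 0 0 0;0 1 0 0 0 0;0 1 0 0 0 0;0 1 0 0 0 0;0 0.9 0 0 0 0;0 0.6 0 0 0 0;0 0.2 0 0 0 0;0 0 0 0 0 0;0 0 0 0 0 0")

```text
time_s: 21.35
tcp_pos: [0.5198, 0.0458, 0.0922]
ee_rot: [[-0.812, -0.583, -0.001], [-0.583, 0.812, -0.0], [0.001, 0.0, -1.0]]
wrist_force: [-0.6, -0.1, -1.7]
gripper_width: 0.127
gripper_force: 30.0
```

```bash
python3 st.py
```

```text
[0.5198 0.0458 0.0922] 125.7 [-0.6 -0.1 -1.7] [-0.03   0.062 -0.018] [ 23.  18. -22.  -0. -50. -77.]
```

Request:
play_rows(commands="0.02 0.01 -0.2 0 0 0;0 0 -0.2 0 0 0;0 0 -0.1 0 0 0;0 0 -0.07 0 0 0;0 0 0 0 0 0")

```text
time_s: 21.85
tcp_pos: [0.5205, 0.0461, 0.0748]
ee_rot: [[-0.813, -0.583, -0.001], [-0.583, 0.813, -0.001], [0.001, 0.0, -1.0]]
wrist_force: [0.1, -0.2, -1.8]
gripper_width: 0.128
gripper_force: 30.0
```

Request:
play_rows(commands="0 0 -0.07 0 0 0;0 0 -0.04 0 0 0;0 0 -0.02 0 0 0;0 0 0 0 0 0")

```text
time_s: 22.25
tcp_pos: [0.5207, 0.0464, 0.0714]
ee_rot: [[-0.812, -0.583, -0.0], [-0.583, 0.812, -0.0], [0.001, 0.0, -1.0]]
wrist_force: [-0.8, -1.2, -1.3]
gripper_width: 0.123
gripper_force: 30.0
```

```bash
python3 st.py
```

```text
[0.5207 0.0464 0.0714] 125.7 [-0.8 -1.2 -1.3] [-0.22   0.255 -0.039] [ 23.  20. -24.  -0. -47. -77.]
```

Request:
play_rows(commands="0 0 -0.02 0 0 -0.67;0 0 -0.02 0 0 -0.67;0 0 -0.02 0 0 -0.67;0 0 0 0 0 0")

```text
time_s: 22.65
tcp_pos: [0.5208, 0.0464, 0.0696]
ee_rot: [[-0.949, -0.316, -0.0], [-0.316, 0.949, -0.0], [0.0, -0.0, -1.0]]
wrist_force: [-0.3, -1.0, -1.1]
gripper_width: 0.133
gripper_force: 30.0
```

Request:
play_rows(commands="0 0 -0.02 0 0 -0.67;0 0 -0.02 0 0 -0.67;0 0 -0.02 0 0 -0.67;0 0 0 0 0 0")

```text
time_s: 23.05
tcp_pos: [0.5209, 0.0464, 0.0678]
ee_rot: [[-1.0, -0.022, -0.0], [-0.022, 1.0, -0.0], [0.0, -0.0, -1.0]]
wrist_force: [-1.5, 0.3, -0.7]
gripper_width: 0.132
gripper_force: 30.0
```

```bash
python3 st.py
```

```text
[0.5209 0.0464 0.0678] 91.3 [-1.5  0.3 -0.7] [-0.288  0.259  0.028] [  23.   20.  -24.   -0.  -46. -112.]
```

Request:
play_rows(commands="0 0 -0.01 0 0 -0.33;0 0 -0.01 0 0 -0.33;0 0 0 0 0 0")

```text
time_s: 23.35
tcp_pos: [0.5209, 0.0465, 0.0673]
ee_rot: [[-0.997, 0.076, -0.0], [0.076, 0.997, -0.0], [0.0, -0.0, -1.0]]
wrist_force: [-1.3, -0.3, -1.4]
gripper_width: 0.127
gripper_force: 30.0
```

Request:
play_rows(commands="0 0 -0.01 0 0 -0.33;0 0 0 0 0 0")

```text
time_s: 23.55
tcp_pos: [0.521, 0.0465, 0.067]
ee_rot: [[-0.992, 0.125, 0.0], [0.125, 0.992, 0.0], [-0.0, 0.0, -1.0]]
wrist_force: [0.4, -0.8, -0.9]
gripper_width: 0.131
gripper_force: 30.0
```

Request:
play_rows(commands="0 0 -0.01 0 0 -0.33;0 0 0 0 0 0")

```text
time_s: 23.75
tcp_pos: [0.521, 0.0465, 0.0667]
ee_rot: [[-0.985, 0.175, 0.0], [0.175, 0.985, -0.0], [-0.0, -0.0, -1.0]]
wrist_force: [0.4, -0.2, -1.9]
gripper_width: 0.129
gripper_force: 30.0
```

```bash
python3 st.py
```

```text
[0.521  0.0465 0.0667] 80.0 [ 0.4 -0.2 -1.9] [-0.287  0.274  0.051] [  23.   20.  -24.    0.  -46. -123.]
```

Request:
play_rows(commands="0 0 -0.01 0 0 -0.33;0 0 0 0 0 0")

```text
time_s: 23.95
tcp_pos: [0.5209, 0.0465, 0.0663]
ee_rot: [[-0.975, 0.223, -0.0], [0.223, 0.975, -0.0], [0.0, -0.0, -1.0]]
wrist_force: [-0.8, -1.3, -1.2]
gripper_width: 0.126
gripper_force: 30.0
```

Request:
play_rows(commands="0 0 -0.01 0 0 -0.33;0 0 0 0 0 0")

```text
time_s: 24.15
tcp_pos: [0.521, 0.0465, 0.0661]
ee_rot: [[-0.963, 0.271, -0.0], [0.271, 0.963, 0.0], [0.0, 0.0, -1.0]]
wrist_force: [-1.5, -0.4, -0.4]
gripper_width: 0.131
gripper_force: 30.0
```

```bash
python3 st.py
```

```text
[0.521  0.0465 0.0661] 74.3 [-1.5 -0.4 -0.4] [-0.235  0.293  0.001] [  23.   20.  -24.   -0.  -46. -129.]
```

Request:
play_rows(commands="0 0 -0.01 0 0 -0.33;0 0 -0.01 0 0 -0.33;0 0 0 0 0 0")

```text
time_s: 24.45
tcp_pos: [0.521, 0.0465, 0.0655]
ee_rot: [[-0.931, 0.365, 0.0], [0.365, 0.931, 0.0], [-0.0, 0.0, -1.0]]
wrist_force: [-0.4, -0.5, 0.0]
gripper_width: 0.126
gripper_force: 30.0
```

Request:
play_rows(commands="0 0 -0.01 0 0 -0.33;0 0 0 0 0 0")

```text
time_s: 24.65
tcp_pos: [0.521, 0.0465, 0.0652]
ee_rot: [[-0.912, 0.411, 0.0], [0.411, 0.912, 0.0], [-0.0, 0.0, -1.0]]
wrist_force: [-0.0, 0.1, -0.8]
gripper_width: 0.129
gripper_force: 30.0
```

Request:
play_rows(commands="0 0 -0.01 0 0 -0.33;0 0 0 0 0 0")

```text
time_s: 24.85
tcp_pos: [0.521, 0.0465, 0.0649]
ee_rot: [[-0.89, 0.455, 0.0], [0.455, 0.89, 0.0], [-0.0, 0.0, -1.0]]
wrist_force: [0.1, -0.0, -0.6]
gripper_width: 0.13
gripper_force: 30.0
```

```bash
python3 st.py
```

```text
[0.521  0.0465 0.0649] 62.9 [ 0.1 -0.  -0.6] [-0.307  0.172  0.058] [  23.   20.  -24.    0.  -46. -140.]
```

Request:
play_rows(commands="0 0 -0.01 0 0 -0.33;0 0 0 0 0 0")

```text
time_s: 25.05
tcp_pos: [0.5211, 0.0465, 0.0646]
ee_rot: [[-0.867, 0.499, 0.0], [0.499, 0.867, 0.0], [-0.0, 0.0, -1.0]]
wrist_force: [-0.5, -1.9, -0.7]
gripper_width: 0.129
gripper_force: 30.0
```

Request:
play_rows(commands="0 0 -0.01 0 0 -0.33;0 0 0 0 0 0")

```text
time_s: 25.25
tcp_pos: [0.521, 0.0465, 0.0644]
ee_rot: [[-0.841, 0.541, 0.0], [0.541, 0.841, -0.0], [-0.0, 0.0, -1.0]]
wrist_force: [-0.9, -1.3, 1.0]
gripper_width: 0.128
gripper_force: 30.0
```

```bash
python3 st.py
```

```text
[0.521  0.0465 0.0644] 57.2 [-0.9 -1.3  1. ] [-0.333  0.376 -0.   ] [  23.   20.  -24.    0.  -46. -146.]
```

Knob B is home: the foot is at about 0 mm and the upthrust has just started. I release it and back up.

Request:
play_rows(commands="0 0 0 0 0 0;0 0 0 0 0 0;0 0 0 0 0 0;0 0 0 0 0 0;0 0 0.3 0 0 0;0 0 0.8 0 0 0;0 0 1 0 0 0;0 0 1 0 0 0;-0.6 0 1 0 0 0;-1 0 1 0 0 0;-1 0 0.5 0 0 0;-1 0 0 0 0 0;-0.5 0 0 0 0 0;0 0 0 0 0 0", grip=50)

```text
time_s: 26.65
tcp_pos: [0.3967, 0.0463, 0.233]
ee_rot: [[-0.84, 0.542, 0.001], [0.542, 0.84, 0.001], [-0.001, 0.002, -1.0]]
wrist_force: [1.2, 0.9, 0.5]
gripper_width: 0.573
gripper_force: 0.0
```

```bash
python3 st.py
python3 - <<'E'
from h import *
p,d=cams.capture('scene');a=cv2.resize(p[170:250,255:315],(450,600),interpolation=2);b=cv2.resize(p[180:280,310:450],(350,250))
c=np.zeros((600,800,3),'uint8');c[:,:450]=a;c[:250,450:]=b;cv2.imwrite('pics/e1.png',c)
P=cloud('scene',d);h=cv2.cvtColor(p,cv2.COLOR_BGR2HSV)
for bx in((.46,.58,-.02,.11),(.4,.65,.2,.4)):
    m=((h[...,0]<8)|(h[...,0]>172))&(h[...,1]>150)&(P[...,0]>bx[0])&(P[...,0]<bx[1])&(P[...,1]>bx[2])&(P[...,1]<bx[3]);q=P[m];print(len(q),q.mean(0).round(4),np.percentile(q[:,2],[2,50,95]).round(4))
E
```

```text
[0.3967 0.0463 0.233 ] 57.2 [1.2 0.9 0.5] [-0.08  -0.038  0.007] [  30.   -3.  -25.   -0.  -68. -153.]
218 [0.5276 0.0457 0.0792] [0.059  0.0792 0.0937]
221 [0.546  0.2755 0.0535] [0.033  0.0548 0.068 ]
```

View pics/e1.png

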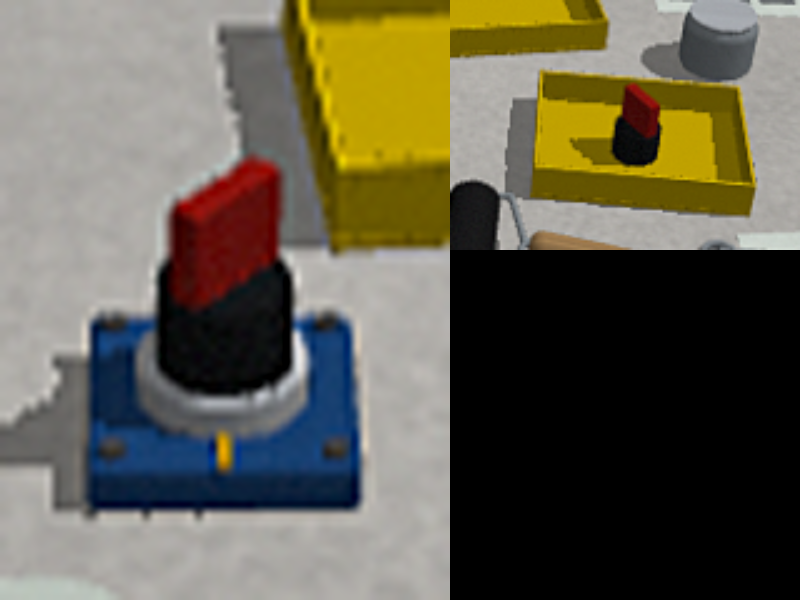

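Knob B sits flat on the disc at about (225,380) in the left part of the picture, with its top at 94 mm as expected. The other knob stands in the reject tray, so I hand the job in.

```bash
python3 -c "
from station import r
print(r.finish_job())"
```

```text
the job is handed in; nothing more can be done
None
```

I handed the job in at about 27 s: the sound knob (the one that started farther to the robot's right) is screwed home on the gauge, and the other, which stopped about 2.5 mm above the seat, stands in the left-most yellow tray; no verdict came back.

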